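# Lay out the sample-preparation bench

### The job

Lay out the sample bench; left and right do not matter, and 'behind' means on the far side from the robot. Stand the steel cup in the middle of the balance's pan, the white jar midway between the balance and the tube rack in line with them, and the amber bottle square behind the middle of the balance's back with a gap of about 50 mm; put the grey slide box square behind the middle of the rack and parallel to it, also with a gap of about 50 mm, and the small square cover-glass box centred on top of the slide box. Leave everything upright and released, and do not shift the roll of tape or the stapler.

Things in the scene. Friction and masses are not known exactly. Their poses are not given: they have to be found in the camera images.
- balance: Fixed white bench balance, 170 (x) by 150 (y) mm, its casing 32 mm high, with a round steel pan 108 mm across. Origin: centre of its footprint at worktop height. The pan is centred 20 mm along +x from the origin; its flat top is 42 mm above the worktop. -x is its front with the display, facing the robot; +x is its rear ('behind'). y is its width. The rack stands beside it along its y axis, on either the +y or the -y side, 292 to 300 mm between origins, both turned alike.
- rack: Fixed aluminium tube rack with capped tubes, 60 (x) by 150 (y) mm, 64 mm high over the caps. Origin: centre of its footprint at worktop height; +x is its far side ('behind'), y its length.
- cup_center (a point): Open straight steel weighing cup, 58 mm outside diameter, 40 mm high, wall 2.5 mm. Point on its axis half-way up, 20 mm above its underside; z up. It starts standing on the worktop at one of the five loose-item places.
- jar_center (a point): Wide white screw-cap jar with a paper label, 52 mm diameter (cap 48 mm, the top 15 mm), 70 mm high. Point on its axis half-way up, 35 mm above its underside; z up. It starts standing on the worktop at one of the five loose-item places.
- bottle_center (a point): Slim amber glass bottle with a black cap, 36 mm diameter up to 55 mm height, then a shoulder, cap 25 mm across from 62 mm up, 82 mm high in all. Point on its axis half-way up, 41 mm above its underside; z up. It starts standing on the worktop at one of the five loose-item places.
- slide_box_center (a point): Grey oblong slide box with a small steel clasp, 50 (x) by 90 (y) by 44 (z) mm, lid closed for good. Point at its centre, 22 mm above its underside; y is its long axis (either end may face either way); z up. It starts standing on the worktop at one of the five loose-item places.
- cover_box_center (a point): Small white square cover-glass box, 44 by 44 by 30 (z) mm, closed. Point at its centre, 15 mm above its underside; x and y are square to its sides (any quarter turn will do); z up. It starts standing on the worktop at one of the five loose-item places.
- tape_center (a point): Loose white roll of tape lying flat, 64 mm across, 24 mm high; point at its centre. Leave it alone.
- stapler_center (a point): Loose black stapler, 130 mm long (x), 34 mm wide, about 50 mm high; point 20 mm above its underside. Leave it alone.
There are look-alikes about, which are no part of the job. Leave any blue or purple look-alike of the part that bears bottle_center alone. What is shaped like the part that bears cover_box_center but purple is not meant.

How it is judged (in metres and radians):
At the end, for the whole second after the job is handed in: Cup within 15 mm of the pan centre in x and y; jar within 165 mm of both origins, 18 mm of their line; bottle and slide box gaps 30 to 70 mm, 18 mm sideways, slide box parallel within 0.2 rad; cover-glass box on it, centred within 15 mm; all upright within 0.12 rad, released, at rest (x of cup_center in the frame of balance between 0.005 and 0.035 m and y of cup_center in the frame of balance between -0.015 and 0.015 m and height (world z) of cup_center between 0.056 and 0.068 m and horizontal distance between jar_center and balance below 0.165 m and horizontal distance between jar_center and rack below 0.165 m and x of jar_center in the frame of balance between -0.018 and 0.018 m and height (world z) of jar_center below 0.041 m and x of bottle_center in the frame of balance between 0.133 and 0.173 m and y of bottle_center in the frame of balance between -0.018 and 0.018 m and height (world z) of bottle_center below 0.047 m and x of slide_box_center in the frame of rack between 0.085 and 0.125 m and y of slide_box_center in the frame of rack between -0.018 and 0.018 m and height (world z) of slide_box_center below 0.028 m and angle between the y axis of slide_box_center and the y axis of rack, either way round below 0.2 rad and horizontal distance between cover_box_center and slide_box_center below 0.015 m and height (world z) of cover_box_center between 0.053 and 0.065 m and angle between each of cup_center, jar_center, bottle_center, slide_box_center, cover_box_center's own z axis and vertical below 0.12 rad and linear speed of each of cup, jar, bottle, slide_box, cover_box below 0.02 m/s); the robot touches nothing.
It fails at once if the tape is shifted by more than 25 mm (distance of tape_center from where it was at the start of the episode above 0.025 m).
It fails at once if the stapler is shifted by more than 25 mm (distance of stapler_center from where it was at the start of the episode above 0.025 m).
It also fails if it takes over 125 s, if anything falls off the work surface, if the arm or the gripper's body presses on something with over 40 N, if the wrist force passes 120 N, or if a joint passes its speed limit or range.

### The arm

A 7-joint arm with a two-finger parallel gripper is mounted at the origin on the work surface. World frame = base frame: x ahead of the robot, y to its left, z up, the work surface at z = 0. Lengths are in m, angles in degrees, forces in N, time in s.
With the tool pointing down it reaches from about 0.35 to 0.9 m from the base axis. Payload 7.2 kg.
Tool frame: the origin (TCP) lies on the centre line of the jaws, within the pads' length; the fingertips stand 8 mm ahead of it and the grasp point (between the pads) lies 11 mm behind it; z points along the fingers, y is the line along which they close (so a half turn about z gives the same grasp; the last joint's range is limited). The gripper opens to 88 mm and grips with 3 to 60 N. Pads are 20 mm wide; open, the fingers measure 115 mm over their backs; the gripper's body (75 mm by 178 mm) begins 61 mm behind the grasp point.
Start: joints at [68.686, 23.554, -0.728, 91.456, 0.321, 64.991, -4.71], TCP at [0.187, -0.596, 0.231] pointing down, gripper open.
Joint ranges: [-169.25, 169.25], [-16.82, 113.86], [-84.01, 82.57], [7.8, 145.47], [-59.2, 239.2], [7.22, 106.19], [-163.78, 163.78]. Speed limits (degrees/s): [136.94, 136.94, 172.46, 172.46, 180, 180, 180].

### API

Orientations are given as a 3x3 rotation matrix whose columns are the frame's x, y, z axes.
In Python, from plant import manip, eyes, close_job gives the robot as it stands.
- The arm moves only by the shell command python3 -m crank 'ROWS' [FORCE]. ROWS is JSON, a list of rows, each a list of 7 numbers: the shift along the tool's x, y, z scaled (see below), then the turn, a rotation vector about the tool's x, y, z scaled (see below), then the opening, from 0 (shut) to 1 (fully open). A call has 1 to 12 rows; each row is the pose to reach, as a shift and turn from the pose commanded when the call began, along the tool's axes at that moment, turning the shorter way round; what a row does not reach only later rows make up. The controller multiplies each number of a shift by 0.3 m and each number of a turn by pi rad. A row lasts 1/10 s, in which the tool goes at most 50 mm and 8.59 degrees, less where a joint would pass 70% of its speed; a pose out of reach is approached as far as the arm can. A call with a number of a shift or a turn outside -1 to 1 is refused whole. A call with a gripper value outside its range is refused whole. The fingers move at their own pace and stop on an object; FORCE is the grip in N (left out, the last holds). Time passes only in rows, so rows that repeat a pose let the fingers close. It gives the time, the measured TCP pose, the force, the opening and the grip force at its end, in the units of the state.
- manip.sense(): the state, without advancing time (a new reading comes with each control period).
- eyes.snapshot(name): name is "side" or "top" or "wrist"; returns (picture, depth): 420x560x3 uint8, red, green, blue; 420x560 float32, m along the optical axis (not along the pixel's ray), 0 where there is no reading.
- eyes.calibration(name): a dict with "fx", "fy", "cx", "cy" (pixels), "k1" (the pictures are not rectified: a ray, as slopes to the right and down, at radius r is drawn at 1 + k1 r^2 times it, then the intrinsics apply), "pose" (4x4, takes a point from camera to world coordinates). Camera axes: x right, y down, z forward; pixel columns grow to the right and rows downward; lengths in m; the calibration is good to about 2 mm. A picture is of the moment at which its call begins: read the wrist's pose just before it. calibration takes no time and is no camera call; for the wrist camera it gives the pose at the moment of the call.
- close_job(): hands the job in; it is judged then, once.
The state is a dict: "t": time; "joint_pos": joint angles; "joint_vel": joint speeds; "tau": joint torques, N m; "tcp_pos": TCP position; "tool_rot": TCP orientation; "force": force on the tool from outside, world axes, zero at the start; "torque": the same for the moment, N m; "finger_gap": opening from 0.0 (shut) to 1.0 (fully open); "grip_force": force on a finger pad.
Only numpy, scipy, OpenCV 4.12 (cv2) and the standard library are available. Lean on these libraries where they do the work, as an engineer would, in place of code of your own. Each camera call takes 0.05 s, during which the arm holds its last target. There are 200 camera calls.

## Working session

There is one attempt and no reset: what is moved stays moved. The work goes in short steps, Python scripts to look and compute and a shell command to move; the robot and the scene stay as the last step left them, time stands still between calls to the robot, and variables do not carry over. Pictures are saved under pics/ and viewed, at most 14 in all, crops included, and the job is handed in when it is done.

```bash
ls; mkdir -p pics; python3 - <<'E'
from plant import manip, eyes
import cv2,numpy as np
s=manip.sense();print(s['t'],s['tcp_pos'],np.round(s['tool_rot'],3),s['finger_gap'])
for n in('side','top'):
    c=eyes.calibration(n);print(n,{k:np.round(v,3).tolist() for k,v in c.items()})
    p,d=eyes.snapshot(n);np.savez(f'pics/{n}0.npz',p=p,d=d);cv2.imwrite(f'pics/{n}0.png',p[:,:,::-1])
E
```

```text
pics
0.0 [ 0.18678543 -0.59594509  0.22981719] [[ 0.954  0.299 -0.001]
 [ 0.299 -0.954  0.001]
 [-0.    -0.002 -1.   ]] 0.9988616133522086
side {'fx': 492.137, 'fy': 492.137, 'cx': 287.209, 'cy': 215.817, 'k1': -0.02, 'pose': [[-0.974, -0.155, 0.163, 0.359], [-0.225, 0.642, -0.733, 0.943], [0.009, -0.751, -0.661, 0.939], [0.0, 0.0, 0.0, 1.0]]}
top {'fx': 529.748, 'fy': 529.748, 'cx': 286.454, 'cy': 206.598, 'k1': -0.117, 'pose': [[0.004, -0.999, 0.05, 0.498], [-1.0, -0.003, 0.023, -0.024], [-0.023, -0.05, -0.998, 1.485], [0.0, 0.0, 0.0, 1.0]]}
```

View pics/top0.png

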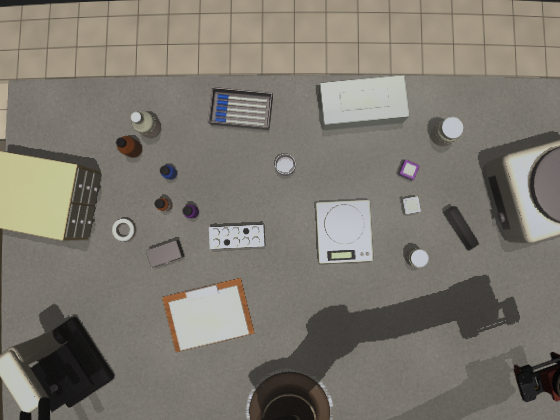

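View pics/side0.png

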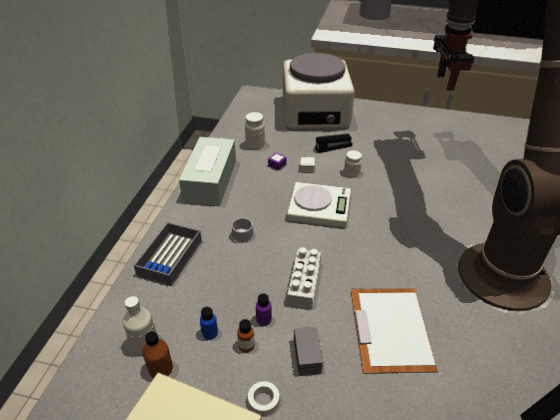

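Top view: balance (344,231), display towards the robot, and rack (236,236).

Candidates, all in top-view pixels:
- **Bottle:** small amber (163,204). Look-alikes are big brown (128,146), blue (168,171), purple (191,210) and clear flask (143,122).
- **Jar:** white (419,258). Look-alike is the bigger jar (450,129).
- **Cover box:** white (411,205). Look-alike is purple (409,170).
- **Cup:** (285,164).
- **Slide box:** grey (165,252).
- **Leave alone:** tape (123,230) and stapler (461,228).

Next I'll measure these using depth, plus one close crop.

```bash
cat > h.py <<'E'
import cv2,numpy as np
from plant import manip, eyes
def rays(c,uv):
    K=np.array([[c['fx'],0,c['cx']],[0,c['fy'],c['cy']],[0,0,1.]])
    q=cv2.undistortPoints(np.array(uv,float).reshape(-1,1,2),K,np.array([c['k1'],0,0,0.]))[:,0]
    return np.c_[q,np.ones(len(q))]
def cloud(c,d):
    h,w=d.shape;P=np.array(c['pose'])
    u,v=np.meshgrid(np.arange(w),np.arange(h))
    X=rays(c,np.stack([u,v],-1).reshape(-1,2))*d.reshape(-1,1)
    return (X@P[:3,:3].T+P[:3,3]).reshape(h,w,3)
def blob(W,d,uv,zlo,zhi):
    "component of pixels at heights zlo..zhi nearest to pixel uv: world minAreaRect"
    m=((W[...,2]>zlo)&(W[...,2]<zhi)&(d>0)).astype(np.uint8)
    n,l,st,ce=cv2.connectedComponentsWithStats(m,connectivity=4)
    ok=[i for i in range(1,n) if st[i,4]>=25]
    i=min(ok,key=lambda i:np.hypot(*(ce[i]-uv)))
    p=W[l==i]
    (x,y),(a,b),t=cv2.minAreaRect((p[:,:2]*1000).astype(np.float32))
    return dict(px=np.round(ce[i]).tolist(),c=(round(x),round(y)),mean=np.round(p.mean(0)*1000).tolist(),size=(round(a),round(b)),ang=round(t,1),n=len(p))
E
python3 - <<'E'
from h import *
z=np.load('pics/top0.npz');p,d=z['p'],z['d'];W=cloud(eyes.calibration('top'),d)
print('table z',[round(float(W[v,u,2]),4) for u,v in((300,300),(60,120),(380,150))])
for n,uv,lo,hi in [('balance',(344,231),.022,.05),('pan',(344,223),.037,.05),('rack',(236,236),.045,.08),('cup',(285,164),.03,.05),('jar',(419,258),.055,.085),('bottle',(163,204),.068,.1),('bottlebody',(163,204),.02,.1),('slide',(165,252),.035,.055),('cover',(411,205),.02,.04),('tape',(123,230),.015,.035),('stapler',(461,228),.015,.07),('purple bot',(191,210),.02,.1),('blue',(168,171),.02,.1),('pbox',(409,170),.02,.04)]:
    print(n,blob(W,d,uv,lo,hi))
a=cv2.resize(p[150:280,90:220],(520,520),interpolation=2);b=cv2.resize(p[150:280,380:450],(280,520),interpolation=2)
cv2.imwrite('pics/crop1.png',np.hstack([a,b])[:,:,::-1])
E
```

```text
table z [0.0011, -0.0039, -0.0048]
balance {'px': [344.0, 231.0], 'c': (503, -149), 'mean': [503.0, -148.0, 36.0], 'size': (171, 151), 'ang': 3.1, 'n': 3359}
pan {'px': [344.0, 224.0], 'c': (524, -148), 'mean': [524.0, -148.0, 42.0], 'size': (107, 107), 'ang': 70.3, 'n': 1172}
rack {'px': [230.0, 232.0], 'c': (500, 162), 'mean': [501.0, 160.0, 61.0], 'size': (24, 49), 'ang': 13.4, 'n': 102}
cup {'px': [342.0, 125.0], 'c': (796, -143), 'mean': [795.0, -143.0, 40.0], 'size': (3, 67), 'ang': 5.0, 'n': 32}
jar {'px': [419.0, 258.0], 'c': (431, -347), 'mean': [432.0, -346.0, 69.0], 'size': (50, 47), 'ang': 45.4, 'n': 281}
bottle {'px': [159.0, 203.0], 'c': (577, 351), 'mean': [576.0, 350.0, 81.0], 'size': (24, 22), 'ang': 88.8, 'n': 74}
bottlebody {'px': [163.0, 204.0], 'c': (576, 348), 'mean': [575.0, 345.0, 62.0], 'size': (30, 35), 'ang': 72.9, 'n': 175}
slide {'px': [164.0, 254.0], 'c': (439, 346), 'mean': [439.0, 346.0, 44.0], 'size': (52, 94), 'ang': 19.1, 'n': 616}
cover {'px': [411.0, 205.0], 'c': (576, -334), 'mean': [576.0, -334.0, 30.0], 'size': (45, 47), 'ang': 9.1, 'n': 270}
tape {'px': [123.0, 229.0], 'c': (504, 469), 'mean': [505.0, 469.0, 24.0], 'size': (65, 62), 'ang': 89.8, 'n': 268}
stapler {'px': [462.0, 226.0], 'c': (515, -476), 'mean': [517.0, -472.0, 41.0], 'size': (123, 31), 'ang': 33.2, 'n': 506}
purple bot {'px': [190.0, 211.0], 'c': (556, 274), 'mean': [556.0, 271.0, 64.0], 'size': (33, 34), 'ang': 2.2, 'n': 168}
blue {'px': [168.0, 171.0], 'c': (665, 336), 'mean': [664.0, 333.0, 61.0], 'size': (30, 36), 'ang': 53.7, 'n': 182}
pbox {'px': [409.0, 169.0], 'c': (675, -329), 'mean': [675.0, -328.0, 30.0], 'size': (45, 46), 'ang': 68.9, 'n': 271}
```

View pics/crop1.png

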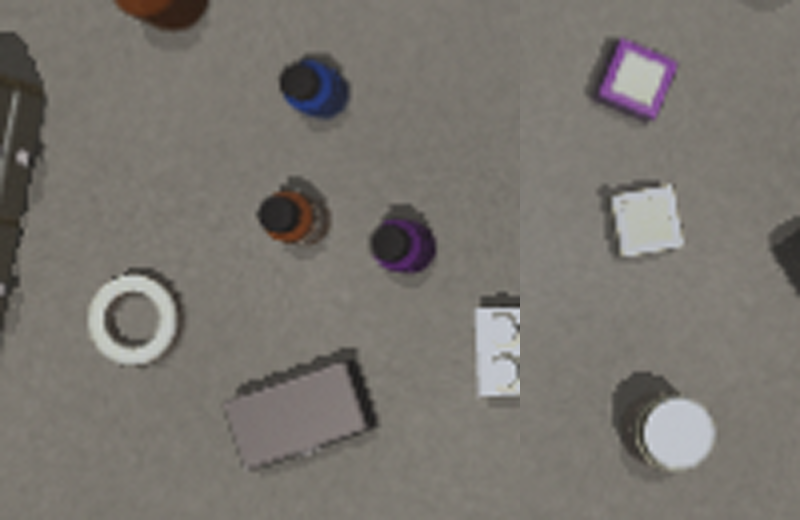

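The crop confirms the choices: amber bottle at crop (290,217), white cover box (647,220), white jar (678,433), and the grey slide box with its clasp. Cup and rack need a better measurement.

```bash
cat >> h.py <<'E'
def go(*wps):
    "shift/turn numbers from the current pose to waypoints (x,y,z in mm, closing-line angle in deg, tool pointing down)"
    s=manip.sense();R=np.array(s['tool_rot']);p=np.array(s['tcp_pos'])
    cur=np.degrees(np.arctan2(R[1,1],R[0,1]))
    print('t',round(s['t'],2),'tcp',np.round(p*1000),'closing',round(cur,1),'gap',round(s['finger_gap'],3),'F',np.round(s['force'],1),'grip',round(s['grip_force'],1))
    for x,y,z,a in wps:
        a=cur+(a-cur+90)%180-90 if a is not None else cur
        c,n=np.cos(np.radians(a)),np.sin(np.radians(a))
        yt=np.array([c,n,0]);zt=np.array([0,0,-1.]);T=np.c_[np.cross(yt,zt),yt,zt]
        sh=R.T@(np.array([x,y,z])/1000-p)/.3
        tr=cv2.Rodrigues(R.T@T)[0].ravel()/np.pi
        print((x,y,z,round(a,1)),np.round(sh,3).tolist(),np.round(tr,3).tolist(),'rows>=',round(max(np.linalg.norm(sh)*.3/.05,np.linalg.norm(tr)*180/8.59),1))
E
python3 - <<'E'
from h import *
z=np.load('pics/top0.npz');p,d=z['p'],z['d'];W=cloud(eyes.calibration('top'),d)
for n,uv,lo,hi in [('rack',(236,236),.02,.08),('cup',(285,164),.008,.05)]: print(n,blob(W,d,uv,lo,hi))
o=np.array([503,-149.]);a=np.radians(3.1);R=np.array([[np.cos(a),-np.sin(a)],[np.sin(a),np.cos(a)]])
for n,v in dict(rack=(0,296),pan=(20,0),jar=(0,148),bot=(153,0),slide=(105,296)).items(): print(n,np.round(o+R@v))
go((665,-20,250,-10),(435,-345,200,-40))
E
```

```text
rack {'px': [236.0, 236.0], 'c': (488, 147), 'mean': [488.0, 145.0, 49.0], 'size': (60, 151), 'ang': 3.1, 'n': 1224}
cup {'px': [285.0, 163.0], 'c': (687, 14), 'mean': [690.0, 14.0, 31.0], 'size': (55, 56), 'ang': 88.2, 'n': 122}
rack [487. 147.]
pan [ 523. -148.]
jar [495.  -1.]
bot [ 656. -141.]
slide [592. 152.]
t 0.1 tcp [ 187. -596.  230.] closing -72.6 gap 0.999 F [-0.4  0.5  0.7] grip 0.0
(665, -20, 250, np.float64(-10.0)) [2.095, -1.355, -0.065] [-0.0, -0.0, -0.348] rows>= 15.0
(435, -345, 200, np.float64(-40.0)) [1.04, -0.551, 0.1] [-0.0, -0.0, -0.181] rows>= 7.1
```

```bash
python3 -m crank '[[1,-0.55,0.1,0,0,-0.181,1],[1,-0.55,0.1,0,0,-0.181,1],[1,-0.55,0.1,0,0,-0.181,1],[1,-0.55,0.1,0,0,-0.181,1],[1,-0.55,0.1,0,0,-0.181,1],[1,-0.55,0.1,0,0,-0.181,1],[1,-0.55,0.1,0,0,-0.181,1],[1,-0.55,0.1,0,0,-0.181,1],[1,-0.55,0.1,0,0,-0.181,1]]' 25
python3 - <<'E'
from h import *
c=eyes.calibration('wrist');p,d=eyes.snapshot('wrist');cv2.imwrite('pics/w1.png',p[:,:,::-1]);W=cloud(c,d)
ok=(d>0)&(W[...,2]>.06)&(W[...,2]<.08)
print(W[ok].mean(0),W[ok].min(0),W[ok].max(0),ok.sum())
go((431,-346,150,-40),(431,-346,45,-40))
E
```

```text
t: 1.0
tcp_pos: [0.4242, -0.3483, 0.2003]
tool_rot: [[0.641, 0.768, -0.001], [0.768, -0.641, 0.0], [-0.0, -0.001, -1.0]]
force: [-0.7, -0.8, -0.7]
finger_gap: 1.006
grip_force: 0.0
[ 0.43604646 -0.34542186  0.07068723] [ 0.4116575  -0.37010517  0.06000501] [ 0.45929086 -0.32248212  0.07296724] 2464
t 1.05 tcp [ 423. -350.  200.] closing -40.0 gap 1.001 F [0.5 0.1 0.1] grip 0.0
(431, -346, 150, np.float64(-40.0)) [0.026, 0.012, 0.168] [-0.0, 0.0, -0.0] rows>= 1.0
(431, -346, 45, np.float64(-40.0)) [0.026, 0.012, 0.518] [-0.0, 0.0, -0.0] rows>= 3.1
```

View pics/w1.png

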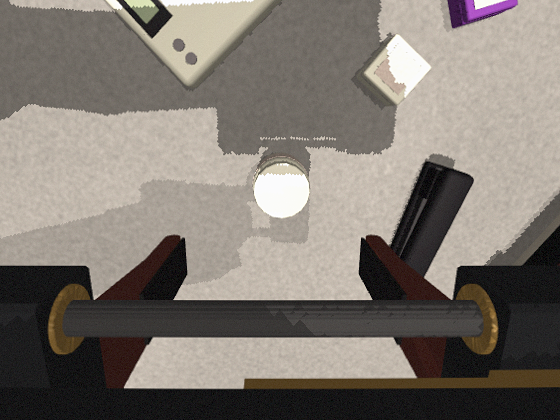

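Wrist view: jar at (281,190), central between the fingers; stapler (435,215) is clear of the right finger. Descend and grip.

```bash
python3 -m crank '[[0.03,0.02,0.17,0,0,0,1],[0.03,0.02,0.3,0,0,0,1],[0.03,0.02,0.42,0,0,0,1],[0.03,0.02,0.55,0,0,0,1],[0.03,0.02,0.55,0,0,0,1],[0.03,0.02,0.55,0,0,0,0],[0.03,0.02,0.55,0,0,0,0],[0.03,0.02,0.55,0,0,0,0],[0.03,0.02,0.55,0,0,0,0],[0.03,0.02,0.55,0,0,0,0],[0.03,0.02,0.55,0,0,0,0],[0.03,0.02,0.55,0,0,0,0]]' 25
python3 -c "
from h import *
go((434,-346,200,None),(495,-120,200,-3),(495,-1,200,-3))"
```

```text
t: 2.25
tcp_pos: [0.4347, -0.3466, 0.0367]
tool_rot: [[0.643, 0.766, 0.001], [0.766, -0.643, -0.001], [-0.0, 0.002, -1.0]]
force: [-1.5, 0.7, 6.9]
finger_gap: 0.583
grip_force: 25.0
t 2.25 tcp [ 435. -347.   37.] closing -40.0 gap 0.583 F [-1.5  0.7  6.9] grip 25.0
(434, -346, 200, np.float64(-40.0)) [-0.0, -0.002, -0.544] [0.0, 0.0, -0.0] rows>= 3.3
(495, -120, 200, np.float64(-3.0)) [0.708, -0.331, -0.545] [0.0, 0.0, -0.206] rows>= 5.7
(495, -1, 200, np.float64(-3.0)) [1.011, -0.586, -0.545] [0.0, 0.0, -0.206] rows>= 7.7
```

```bash
python3 -m crank '[[0,0,-0.15,0,0,0,0],[0,0,-0.3,0,0,0,0],[0,0,-0.43,0,0,0,0],[1,-0.585,-0.43,0,0,-0.206,0],[1,-0.585,-0.43,0,0,-0.206,0],[1,-0.585,-0.43,0,0,-0.206,0],[1,-0.585,-0.43,0,0,-0.206,0],[1,-0.585,-0.43,0,0,-0.206,0],[1,-0.585,-0.43,0,0,-0.206,0],[1,-0.585,-0.43,0,0,-0.206,0],[1,-0.585,-0.43,0,0,-0.206,0],[1,-0.585,-0.43,0,0,-0.206,0]]'
python3 -c "
from h import *
go((495,-1,37,-3))"
```

```text
t: 3.45
tcp_pos: [0.4925, -0.0024, 0.1646]
tool_rot: [[0.048, 0.999, -0.0], [0.999, -0.048, -0.0], [-0.0, -0.0, -1.0]]
force: [0.4, -1.4, -2.0]
finger_gap: 0.586
grip_force: 25.0
t 3.45 tcp [492.  -2. 165.] closing -2.7 gap 0.586 F [ 0.4 -1.4 -2. ] grip 25.0
(495, -1, 37, np.float64(-3.0)) [0.005, 0.008, 0.425] [-0.0, 0.0, 0.001] rows>= 2.6
```

```bash
python3 -m crank '[[0.005,0.008,0.15,0,0,0,0],[0.005,0.008,0.28,0,0,0,0],[0.005,0.008,0.36,0,0,0,0],[0.005,0.008,0.4,0,0,0,0],[0.005,0.008,0.427,0,0,0,0],[0.005,0.008,0.427,0,0,0,0],[0.005,0.008,0.427,0,0,0,1],[0.005,0.008,0.427,0,0,0,1],[0.005,0.008,0.427,0,0,0,1],[0.005,0.008,0.427,0,0,0,1],[0.005,0.008,0.2,0,0,0,1],[0.005,0.008,0,0,0,0,1]]'
python3 -c "
from h import *
go((600,5,180,0),(689,14,120,0),(689,14,20,0))"
```

```text
t: 4.65
tcp_pos: [0.4939, -0.0019, 0.1367]
tool_rot: [[0.05, 0.999, -0.004], [0.999, -0.05, 0.001], [0.001, -0.004, -1.0]]
force: [0.8, -1.4, 0.4]
finger_gap: 0.994
grip_force: 0.0
t 4.65 tcp [494.  -2. 137.] closing -2.9 gap 0.994 F [ 0.8 -1.4  0.4] grip 0.0
(600, 5, 180, np.float64(0.0)) [0.041, 0.351, -0.146] [-0.001, -0.0, -0.016] rows>= 2.3
(689, 14, 120, np.float64(0.0)) [0.086, 0.647, 0.053] [-0.001, -0.0, -0.016] rows>= 3.9
(689, 14, 20, np.float64(0.0)) [0.085, 0.648, 0.386] [-0.001, -0.0, -0.016] rows>= 4.6
```

```bash
python3 -m crank '[[0.04,0.35,-0.14,0,0,-0.016,1],[0.04,0.35,-0.14,0,0,-0.016,1],[0.085,0.647,0,0,0,-0.016,1],[0.085,0.647,0,0,0,-0.016,1],[0.085,0.647,0,0,0,-0.016,1],[0.085,0.647,0,0,0,-0.016,1]]'
python3 - <<'E'
from h import *
c=eyes.calibration('wrist');p,d=eyes.snapshot('wrist');W=cloud(c,d)
ok=((d>0)&(W[...,2]>.03)&(W[...,2]<.05)&(abs(W[...,0]-.688)<.05)&(abs(W[...,1]-.014)<.05))
q=W[ok];print(len(q),q.min(0),q.max(0),cv2.minEnclosingCircle((q[:,:2]*1000).astype(np.float32)))
go((689,14,20,0))
E
```

```text
t: 5.25
tcp_pos: [0.6903, 0.0139, 0.1346]
tool_rot: [[0.001, 1.0, -0.003], [1.0, -0.001, 0.001], [0.001, -0.003, -1.0]]
force: [-0.4, -0.5, 0.3]
finger_gap: 1.0
grip_force: 0.0
1237 [ 0.66245614 -0.01387057  0.03002145] [0.71959837 0.04361705 0.0428994 ] ((691.0557861328125, 14.949804306030273), 29.030183792114258)
t 5.3 tcp [690.  14. 136.] closing -0.0 gap 0.998 F [-0.4 -0.7  0.3] grip 0.0
(689, 14, 20, np.float64(0.0)) [0.0, -0.001, 0.386] [-0.001, -0.0, -0.0] rows>= 2.3
```

Cup at (691,15); the tool is already centred over it. Grip it.

```bash
python3 -m crank '[[0.003,0.003,0.15,0,0,0,1],[0.003,0.003,0.28,0,0,0,1],[0.003,0.003,0.38,0,0,0,1],[0.003,0.003,0.38,0,0,0,1],[0.003,0.003,0.38,0,0,0,0],[0.003,0.003,0.38,0,0,0,0],[0.003,0.003,0.38,0,0,0,0],[0.003,0.003,0.38,0,0,0,0],[0.003,0.003,0.38,0,0,0,0],[0.003,0.003,0.38,0,0,0,0]]' 15
python3 -c "
from h import *
go((690,15,160,0),(523,-148,150,0),(523,-148,63,0))"
```

```text
t: 6.3
tcp_pos: [0.6918, 0.0143, 0.0241]
tool_rot: [[0.001, 1.0, 0.002], [1.0, -0.001, -0.0], [-0.0, 0.002, -1.0]]
force: [-1.8, -1.1, 7.2]
finger_gap: 0.651
grip_force: 15.0
t 6.3 tcp [692.  14.  24.] closing -0.1 gap 0.651 F [-1.8 -1.1  7.2] grip 15.0
(690, 15, 160, np.float64(0.0)) [0.002, -0.005, -0.453] [0.0, 0.0, -0.0] rows>= 2.7
(523, -148, 150, np.float64(0.0)) [-0.542, -0.562, -0.42] [0.0, 0.0, -0.0] rows>= 5.3
(523, -148, 63, np.float64(0.0)) [-0.541, -0.562, -0.13] [0.0, 0.0, -0.0] rows>= 4.7
```

```bash
python3 -m crank '[[0,0,-0.15,0,0,0,0],[0,0,-0.3,0,0,0,0],[-0.1,-0.1,-0.38,0,0,0,0],[-0.541,-0.56,-0.38,0,0,0,0],[-0.541,-0.56,-0.38,0,0,0,0],[-0.541,-0.56,-0.38,0,0,0,0],[-0.541,-0.56,-0.38,0,0,0,0],[-0.541,-0.56,-0.38,0,0,0,0],[-0.541,-0.56,-0.3,0,0,0,0],[-0.541,-0.56,-0.22,0,0,0,0],[-0.541,-0.56,-0.17,0,0,0,0],[-0.541,-0.56,-0.17,0,0,0,0]]'
python3 -c "
from h import *
go((523,-148,66,0))"
```

```text
t: 7.5
tcp_pos: [0.5221, -0.1471, 0.0718]
tool_rot: [[0.0, 1.0, -0.003], [1.0, -0.0, 0.001], [0.001, -0.003, -1.0]]
force: [-1.8, 0.4, -0.6]
finger_gap: 0.652
grip_force: 15.0
t 7.5 tcp [ 522. -147.   72.] closing -0.0 gap 0.652 F [-1.8  0.4 -0.6] grip 15.0
(523, -148, 66, np.float64(0.0)) [-0.003, 0.003, 0.019] [-0.001, -0.0, -0.0] rows>= 0.1
```

```bash
python3 -m crank '[[-0.003,0.003,0.01,0,0,0,0],[-0.003,0.003,0.018,0,0,0,0],[-0.003,0.003,0.024,0,0,0,0],[-0.003,0.003,0.024,0,0,0,0],[-0.003,0.003,0.024,0,0,0,1],[-0.003,0.003,0.024,0,0,0,1],[-0.003,0.003,0.024,0,0,0,1],[-0.003,0.003,0.024,0,0,0,1],[-0.003,0.003,-0.12,0,0,0,1],[-0.003,0.003,-0.25,0,0,0,1],[-0.003,0.003,-0.35,0,0,0,1],[-0.003,0.003,-0.35,0,0,0,1]]'
python3 -c "
from h import *
go((540,150,180,19),(439,346,180,19))"
```

```text
t: 8.7
tcp_pos: [0.5264, -0.1491, 0.1828]
tool_rot: [[0.001, 1.0, 0.007], [1.0, -0.001, -0.002], [-0.002, 0.007, -1.0]]
force: [1.0, 0.3, 0.7]
finger_gap: 1.001
grip_force: 0.0
t 8.7 tcp [ 526. -149.  183.] closing -0.1 gap 1.001 F [1.  0.3 0.7] grip 0.0
(540, 150, 180, np.float64(19.0)) [0.997, 0.044, 0.008] [0.002, 0.001, -0.106] rows>= 6.0
(439, 346, 180, np.float64(19.0)) [1.65, -0.293, 0.004] [0.002, 0.001, -0.106] rows>= 10.1
```

```bash
python3 -m crank '[[0.99,-0.15,0,0,0,-0.106,1],[0.99,-0.15,0,0,0,-0.106,1],[0.99,-0.15,0,0,0,-0.106,1],[0.99,-0.15,0,0,0,-0.106,1],[0.99,-0.15,0,0,0,-0.106,1],[0.99,-0.15,0,0,0,-0.106,1],[0.99,-0.15,0,0,0,-0.106,1]]'
python3 -c "
from h import *
go((439,346,160,19))"
```

```text
t: 9.4
tcp_pos: [0.4771, 0.1559, 0.1786]
tool_rot: [[-0.336, 0.942, 0.0], [0.942, 0.336, 0.004], [0.003, 0.001, -1.0]]
force: [-0.0, -0.6, -0.0]
finger_gap: 0.998
grip_force: 0.0
t 9.4 tcp [477. 156. 179.] closing 19.6 gap 0.998 F [-0.  -0.6 -0. ] grip 0.0
(439, 346, 160, np.float64(19.0)) [0.639, 0.093, 0.064] [0.0, -0.001, 0.003] rows>= 3.9
```

```bash
python3 -m crank '[[0.639,0.093,0.06,0,0,0,1],[0.639,0.093,0.06,0,0,0,1],[0.639,0.093,0.06,0,0,0,1],[0.639,0.093,0.06,0,0,0,1],[0.639,0.093,0.06,0,0,0,1],[0.639,0.093,0.06,0,0,0,1]]'
python3 - <<'E'
from h import *
c=eyes.calibration('wrist');p,d=eyes.snapshot('wrist');W=cloud(c,d)
ok=((d>0)&(W[...,2]>.035)&(W[...,2]<.052)&(abs(W[...,0]-.439)<.07)&(abs(W[...,1]-.346)<.07))
q=W[ok];print(len(q),q.mean(0),cv2.minAreaRect((q[:,:2]*1000).astype(np.float32)))
go((439,346,22,19))
E
```

```text
t: 10.0
tcp_pos: [0.4423, 0.3389, 0.1595]
tool_rot: [[-0.329, 0.944, -0.001], [0.944, 0.329, -0.001], [-0.0, -0.002, -1.0]]
force: [0.0, -0.7, -0.1]
finger_gap: 0.999
grip_force: 0.0
6763 [0.44215447 0.35033034 0.04474982] ((442.0501403808594, 348.1625671386719), (52.00635528564453, 89.05281066894531), 19.178022384643555)
t 10.05 tcp [443. 337. 160.] closing 19.0 gap 1.001 F [ 0.1 -0.3  0.1] grip 0.0
(439, 346, 22, np.float64(19.0)) [0.032, -0.003, 0.459] [-0.0, 0.0, 0.0] rows>= 2.8
```

```bash
python3 -m crank '[[0.033,0.004,0.15,0,0,0,1],[0.033,0.004,0.3,0,0,0,1],[0.033,0.004,0.4,0,0,0,1],[0.033,0.004,0.458,0,0,0,1],[0.033,0.004,0.458,0,0,0,1],[0.033,0.004,0.458,0,0,0,0],[0.033,0.004,0.458,0,0,0,0],[0.033,0.004,0.458,0,0,0,0],[0.033,0.004,0.458,0,0,0,0],[0.033,0.004,0.458,0,0,0,0],[0.033,0.004,0.458,0,0,0,0]]' 25
python3 -c "
from h import *
go((441,347,160,19),(592,152,160,3.1),(592,152,24,3.1))"
```

```text
t: 11.15
tcp_pos: [0.4414, 0.3485, 0.0237]
tool_rot: [[-0.326, 0.945, 0.001], [0.945, 0.326, 0.0], [-0.0, 0.001, -1.0]]
force: [0.3, -2.0, 5.8]
finger_gap: 0.568
grip_force: 25.0
t 11.15 tcp [441. 348.  24.] closing 19.0 gap 0.568 F [ 0.3 -2.   5.8] grip 25.0
(441, 347, 160, np.float64(19.0)) [-0.004, -0.003, -0.454] [0.0, 0.0, 0.0] rows>= 2.7
(592, 152, 160, np.float64(3.1)) [-0.783, 0.261, -0.454] [0.0, -0.0, 0.088] rows>= 5.7
(592, 152, 24, np.float64(3.1)) [-0.783, 0.261, -0.001] [0.0, -0.0, 0.088] rows>= 5.0
```

```bash
python3 -m crank '[[0,0,-0.15,0,0,0,0],[0,0,-0.3,0,0,0,0],[0,0,-0.46,0,0,0,0],[-0.783,0.261,-0.46,0,0,0.088,0],[-0.783,0.261,-0.46,0,0,0.088,0],[-0.783,0.261,-0.46,0,0,0.088,0],[-0.783,0.261,-0.46,0,0,0.088,0],[-0.783,0.261,-0.46,0,0,0.088,0],[-0.783,0.261,-0.46,0,0,0.088,0],[-0.783,0.261,-0.31,0,0,0.088,0],[-0.783,0.261,-0.16,0,0,0.088,0],[-0.783,0.261,-0.16,0,0,0.088,0]]'
python3 -c "
from h import *
go((592,152,24,3.1))"
```

```text
t: 12.35
tcp_pos: [0.5872, 0.1501, 0.0653]
tool_rot: [[-0.056, 0.998, -0.011], [0.998, 0.056, -0.003], [-0.002, -0.011, -1.0]]
force: [-1.3, -0.0, -1.8]
finger_gap: 0.571
grip_force: 25.0
t 12.35 tcp [587. 150.  65.] closing 3.2 gap 0.571 F [-1.3 -0.  -1.8] grip 25.0
(592, 152, 24, np.float64(3.1)) [0.006, 0.018, 0.137] [-0.003, 0.001, 0.001] rows>= 0.8
```

```bash
python3 -m crank '[[0,0,0.05,0,0,0,0],[0,0,0.09,0,0,0,0],[0,0,0.12,0,0,0,0],[0,0,0.14,0,0,0,0],[0,0,0.155,0,0,0,0],[0,0,0.155,0,0,0,0]]'
python3 -c "
from h import *
go((592,152,24,3.1))"
```

```text
t: 12.95
tcp_pos: [0.5916, 0.1518, 0.0244]
tool_rot: [[-0.056, 0.998, -0.0], [0.998, 0.056, -0.0], [-0.0, -0.0, -1.0]]
force: [0.2, -0.4, -2.4]
finger_gap: 0.567
grip_force: 25.0
t 12.95 tcp [592. 152.  24.] closing 3.2 gap 0.567 F [ 0.2 -0.4 -2.4] grip 25.0
(592, 152, 24, np.float64(3.1)) [0.001, 0.001, 0.001] [-0.0, 0.0, 0.001] rows>= 0.0
```

```bash
python3 -m crank '[[0,0,0.002,0,0,0,1],[0,0,0.002,0,0,0,1],[0,0,0.002,0,0,0,1],[0,0,0.002,0,0,0,1],[0,0,-0.15,0,0,0,1],[0,0,-0.3,0,0,0,1],[0,0,-0.45,0,0,0,1],[0,0,-0.53,0,0,0,1],[0,0,-0.53,0,0,0,1]]'
python3 -c "
from h import *
go((576,347,184,-15))"
```

```text
t: 13.85
tcp_pos: [0.5937, 0.1528, 0.1882]
tool_rot: [[-0.055, 0.998, 0.007], [0.998, 0.055, 0.002], [0.001, 0.007, -1.0]]
force: [0.9, -0.1, -0.3]
finger_gap: 1.004
grip_force: 0.0
t 13.85 tcp [594. 153. 188.] closing 3.2 gap 1.004 F [ 0.9 -0.1 -0.3] grip 0.0
(576, 347, 184, np.float64(-15.0)) [0.65, -0.023, 0.015] [0.002, -0.001, 0.101] rows>= 3.9
```

```bash
python3 -m crank '[[0.65,-0.023,0,0,0,0.101,0.7],[0.65,-0.023,0,0,0,0.101,0.7],[0.65,-0.023,0,0,0,0.101,0.7],[0.65,-0.023,0,0,0,0.101,0.7],[0.65,-0.023,0,0,0,0.101,0.7],[0.65,-0.023,0,0,0,0.101,0.7],[0.65,-0.023,0,0,0,0.101,0.7]]'
python3 - <<'E'
from h import *
c=eyes.calibration('wrist');p,d=eyes.snapshot('wrist');W=cloud(c,d);cv2.imwrite('pics/w2.png',p[:,:,::-1])
ok=((d>0)&(W[...,2]>.068)&(W[...,2]<.1)&(abs(W[...,0]-.576)<.035)&(abs(W[...,1]-.348)<.035))
q=W[ok];print(len(q),q.mean(0),cv2.minEnclosingCircle((q[:,:2]*1000).astype(np.float32)))
go((577,349,32,-15))
E
```

```text
t: 14.55
tcp_pos: [0.5743, 0.3444, 0.1827]
tool_rot: [[0.26, 0.966, -0.001], [0.966, -0.26, -0.002], [-0.002, -0.0, -1.0]]
force: [0.0, -1.1, 0.4]
finger_gap: 0.7
grip_force: 0.0
869 [0.57988369 0.35406783 0.08200998] ((579.5394287109375, 352.9008483886719), 12.491575241088867)
t 14.6 tcp [575. 344. 183.] closing -15.1 gap 0.698 F [ 0.3 -0.4 -0.2] grip 0.0
(577, 349, 32, np.float64(-15.0)) [0.019, 0.003, 0.503] [0.0, 0.001, -0.001] rows>= 3.0
```

View pics/w2.png

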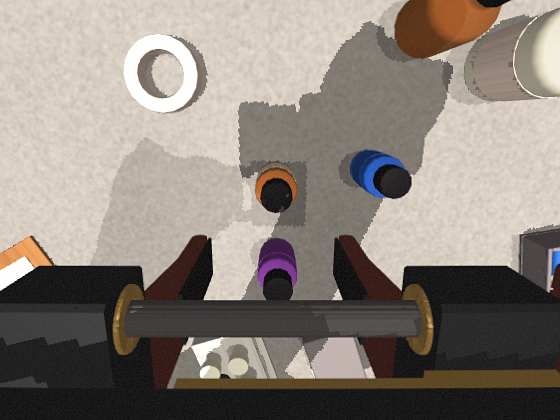

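Amber bottle (277,190) is in line with the jaws; blue (380,175) and purple (278,268) are clear. Grip.

```bash
python3 -m crank '[[0.026,0.005,0.15,0,0,0,0.7],[0.026,0.005,0.3,0,0,0,0.7],[0.026,0.005,0.42,0,0,0,0.7],[0.026,0.005,0.5,0,0,0,0.7],[0.026,0.005,0.5,0,0,0,0.7],[0.026,0.005,0.5,0,0,0,0],[0.026,0.005,0.5,0,0,0,0],[0.026,0.005,0.5,0,0,0,0],[0.026,0.005,0.5,0,0,0,0],[0.026,0.005,0.5,0,0,0,0],[0.026,0.005,0.5,0,0,0,0]]' 20
python3 -c "
from h import *
go((577,351,180,-15),(656,100,180,5),(656,-141,180,5))"
```

```text
t: 15.7
tcp_pos: [0.5783, 0.3536, 0.0353]
tool_rot: [[0.259, 0.966, 0.002], [0.966, -0.259, 0.001], [0.001, 0.002, -1.0]]
force: [-0.3, -1.6, 6.7]
finger_gap: 0.401
grip_force: 20.0
t 15.7 tcp [578. 354.  35.] closing -15.0 gap 0.401 F [-0.3 -1.6  6.7] grip 20.0
(577, 351, 180, np.float64(-15.0)) [-0.009, -0.001, -0.482] [0.001, -0.0, -0.0] rows>= 2.9
(656, 100, 180, np.float64(5.0)) [-0.749, 0.47, -0.482] [0.001, -0.0, -0.111] rows>= 6.0
(656, -141, 180, np.float64(5.0)) [-1.525, 0.678, -0.483] [0.001, -0.0, -0.111] rows>= 10.4
```

```bash
python3 -m crank '[[0,0,-0.15,0,0,0,0],[0,0,-0.3,0,0,0,0],[0,0,-0.48,0,0,0,0],[-0.749,0.47,-0.48,0,0,-0.111,0],[-0.749,0.47,-0.48,0,0,-0.111,0],[-0.749,0.47,-0.48,0,0,-0.111,0],[-0.749,0.47,-0.48,0,0,-0.111,0],[-0.749,0.47,-0.48,0,0,-0.111,0],[-0.749,0.47,-0.48,0,0,-0.111,0],[-0.749,0.47,-0.48,0,0,-0.111,0],[-0.749,0.47,-0.48,0,0,-0.111,0]]'
python3 -c "
from h import *
go((656,-141,180,5))"
```

```text
t: 16.8
tcp_pos: [0.6549, 0.1011, 0.1778]
tool_rot: [[-0.088, 0.996, -0.0], [0.996, 0.088, 0.001], [0.001, -0.0, -1.0]]
force: [-0.6, 0.8, -1.3]
finger_gap: 0.406
grip_force: 20.0
t 16.8 tcp [655. 101. 178.] closing 5.0 gap 0.406 F [-0.6  0.8 -1.3] grip 20.0
(656, -141, 180, np.float64(5.0)) [-0.804, -0.067, -0.008] [-0.0, -0.0, 0.0] rows>= 4.8
```

```bash
python3 -m crank '[[-0.804,-0.067,0,0,0,0,0],[-0.804,-0.067,0,0,0,0,0],[-0.804,-0.067,0,0,0,0,0],[-0.804,-0.067,0,0,0,0,0],[-0.804,-0.067,0,0,0,0,0],[-0.804,-0.067,0,0,0,0,0],[-0.804,-0.067,0.14,0,0,0,0],[-0.804,-0.067,0.28,0,0,0,0],[-0.804,-0.067,0.38,0,0,0,0],[-0.804,-0.067,0.43,0,0,0,0],[-0.804,-0.067,0.43,0,0,0,0]]'
python3 -c "
from h import *
go((656,-141,35.5,5))"
```

```text
t: 17.9
tcp_pos: [0.6555, -0.1395, 0.0468]
tool_rot: [[-0.09, 0.996, -0.003], [0.996, 0.09, 0.002], [0.002, -0.003, -1.0]]
force: [-0.2, -0.2, -1.0]
finger_gap: 0.398
grip_force: 20.0
t 17.9 tcp [ 655. -139.   47.] closing 5.2 gap 0.398 F [-0.2 -0.2 -1. ] grip 20.0
(656, -141, 35.5, np.float64(5.0)) [-0.005, 0.001, 0.038] [-0.001, -0.001, 0.001] rows>= 0.2
```

```bash
python3 -m crank '[[-0.005,0,0.02,0,0,0,0],[-0.005,0,0.035,0,0,0,0],[-0.005,0,0.046,0,0,0,0],[-0.005,0,0.046,0,0,0,0],[-0.005,0,0.046,0,0,0,0.8],[-0.005,0,0.046,0,0,0,0.8],[-0.005,0,0.046,0,0,0,0.8],[-0.005,0,0.046,0,0,0,0.8],[-0.005,0,-0.1,0,0,0,0.8],[-0.005,0,-0.25,0,0,0,0.8],[-0.005,0,-0.4,0,0,0,0.8],[-0.005,0,-0.4,0,0,0,0.8]]'
python3 -c "
from h import *
go((575,-334,164,-81),(575,-334,164,9))"
```

```text
t: 19.1
tcp_pos: [0.6601, -0.1436, 0.176]
tool_rot: [[-0.087, 0.996, 0.011], [0.996, 0.087, -0.002], [-0.003, 0.01, -1.0]]
force: [0.5, 0.3, 0.2]
finger_gap: 0.799
grip_force: 0.0
t 19.1 tcp [ 660. -144.  176.] closing 5.0 gap 0.799 F [0.5 0.3 0.2] grip 0.0
(575, -334, 164, np.float64(-81.0)) [-0.608, -0.338, 0.038] [0.003, -0.002, 0.478] rows>= 10.0
(575, -334, 164, np.float64(9.0)) [-0.608, -0.338, 0.038] [0.003, 0.001, -0.022] rows>= 4.2
```

```bash
python3 -m crank '[[-0.608,-0.338,0,0,0,-0.022,0.85],[-0.608,-0.338,0,0,0,-0.022,0.85],[-0.608,-0.338,0,0,0,-0.022,0.85],[-0.608,-0.338,0,0,0,-0.022,0.85],[-0.608,-0.338,0,0,0,-0.022,0.85],[-0.608,-0.338,0,0,0,-0.022,0.85],[-0.608,-0.338,0,0,0,-0.022,0.85]]'
python3 - <<'E'
from h import *
c=eyes.calibration('wrist');p,d=eyes.snapshot('wrist');W=cloud(c,d)
ok=((d>0)&(W[...,2]>.022)&(W[...,2]<.045)&(abs(W[...,0]-.576)<.045)&(abs(W[...,1]+.334)<.05))
q=W[ok];print(len(q),q.mean(0),cv2.minAreaRect((q[:,:2]*1000).astype(np.float32)))
print(p[ok].mean(0))
go((575,-334,15,9))
E
```

```text
t: 19.8
tcp_pos: [0.572, -0.3327, 0.1685]
tool_rot: [[-0.157, 0.988, 0.0], [0.988, 0.157, 0.001], [0.001, 0.001, -1.0]]
force: [-0.4, 0.5, -0.1]
finger_gap: 0.85
grip_force: 0.0
2490 [ 0.57900829 -0.33329066  0.03083878] ((579.1459350585938, -334.6102294921875), (44.15363693237305, 44.46367645263672), 9.677450180053711)
[180.45220884 170.67188755 157.34779116]
t 19.85 tcp [ 572. -332.  169.] closing 9.1 gap 0.853 F [ 0.4  0.1 -0. ] grip 0.0
(575, -334, 15, np.float64(9.0)) [-0.009, 0.007, 0.512] [0.0, -0.0, 0.001] rows>= 3.1
```

```bash
python3 -m crank '[[-0.008,0.019,0.15,0,0,0,0.85],[-0.008,0.019,0.3,0,0,0,0.85],[-0.008,0.019,0.42,0,0,0,0.85],[-0.008,0.019,0.48,0,0,0,0.85],[-0.008,0.019,0.508,0,0,0,0.85],[-0.008,0.019,0.508,0,0,0,0.85],[-0.008,0.019,0.508,0,0,0,0],[-0.008,0.019,0.508,0,0,0,0],[-0.008,0.019,0.508,0,0,0,0],[-0.008,0.019,0.508,0,0,0,0],[-0.008,0.019,0.508,0,0,0,0],[-0.008,0.019,0.508,0,0,0,0]]' 20
python3 - <<'E'
from h import *
p,d=eyes.snapshot('top');W=cloud(eyes.calibration('top'),d);np.savez('pics/top1.npz',p=p,d=d);cv2.imwrite('pics/top1.png',p[:,:,::-1])
print('slide',blob(W,d,(236,200),.035,.055))
go((578,-334,200,None),(590,-90,200,3.1),(592,152,200,3.1))
E
```

```text
t: 21.05
tcp_pos: [0.5778, -0.3362, 0.0171]
tool_rot: [[-0.155, 0.988, 0.001], [0.988, 0.155, -0.001], [-0.001, 0.001, -1.0]]
force: [-1.0, -0.1, 6.0]
finger_gap: 0.502
grip_force: 20.0
slide {'px': [235.0, 199.0], 'c': (589, 150), 'mean': [589.0, 150.0, 44.0], 'size': (52, 91), 'ang': 4.1, 'n': 606}
t 21.1 tcp [ 578. -336.   17.] closing 8.9 gap 0.5 F [-1.   0.5  6.6] grip 20.0
(578, -334, 200, np.float64(8.9)) [0.007, 0.003, -0.61] [0.0, 0.0, -0.0] rows>= 3.7
(590, -90, 200, np.float64(3.1)) [0.804, 0.168, -0.61] [0.0, 0.0, 0.032] rows>= 6.1
(592, 152, 200, np.float64(3.1)) [1.6, 0.3, -0.611] [0.0, 0.0, 0.032] rows>= 10.4
```

View pics/top1.png

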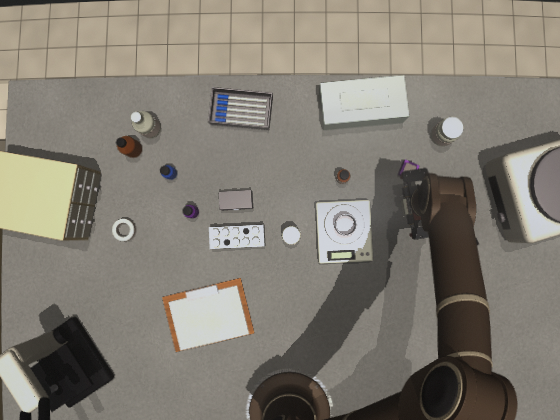

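Top view: cup on the pan (344,223), jar between balance and rack (291,235), bottle (342,175) and slide box (235,199) are all in place. Now the cover box goes onto the slide box.

```bash
python3 -m crank '[[0,0,-0.15,0,0,0,0],[0,0,-0.3,0,0,0,0],[0,0,-0.5,0,0,0,0],[0.804,0.168,-0.5,0,0,0.032,0],[0.804,0.168,-0.5,0,0,0.032,0],[0.804,0.168,-0.5,0,0,0.032,0],[0.804,0.168,-0.5,0,0,0.032,0],[0.804,0.168,-0.5,0,0,0.032,0],[0.804,0.168,-0.5,0,0,0.032,0],[0.804,0.168,-0.5,0,0,0.032,0],[0.804,0.168,-0.5,0,0,0.032,0]]'
python3 -c "
from h import *
go((591,151,167,3.5))"
```

```text
t: 22.2
tcp_pos: [0.5894, -0.0913, 0.1659]
tool_rot: [[-0.054, 0.999, -0.001], [0.999, 0.054, -0.001], [-0.001, -0.001, -1.0]]
force: [-0.3, 0.2, 0.1]
finger_gap: 0.502
grip_force: 20.0
t 22.2 tcp [589. -91. 166.] closing 3.1 gap 0.502 F [-0.3  0.2  0.1] grip 20.0
(591, 151, 167, np.float64(3.5)) [0.806, 0.049, -0.004] [-0.0, 0.0, -0.002] rows>= 4.8
```

```bash
python3 -m crank '[[0.806,0.049,0,0,0,0,0],[0.806,0.049,0,0,0,0,0],[0.806,0.049,0,0,0,0,0],[0.806,0.049,0,0,0,0,0],[0.806,0.049,0,0,0,0,0],[0.806,0.049,0,0,0,0,0],[0.806,0.049,0,0,0,0,0],[0.806,0.049,0.14,0,0,0,0],[0.806,0.049,0.25,0,0,0,0],[0.806,0.049,0.32,0,0,0,0],[0.806,0.049,0.32,0,0,0,0],[0.806,0.049,0.32,0,0,0,0]]'
python3 -c "
from h import *
go((591,151,61,3.5))"
```

```text
t: 23.4
tcp_pos: [0.5915, 0.1503, 0.0704]
tool_rot: [[-0.053, 0.999, -0.0], [0.999, 0.053, -0.001], [-0.001, -0.0, -1.0]]
force: [0.2, -0.1, 0.2]
finger_gap: 0.498
grip_force: 20.0
t 23.4 tcp [592. 150.  70.] closing 3.0 gap 0.498 F [ 0.2 -0.1  0.2] grip 20.0
(591, 151, 61, np.float64(3.5)) [0.002, -0.002, 0.031] [-0.0, 0.0, -0.003] rows>= 0.2
```

```bash
python3 -m crank '[[0,0,0.015,0,0,0,0],[0,0,0.025,0,0,0,0],[0,0,0.031,0,0,0,0],[0,0,0.031,0,0,0,0],[0,0,0.031,0,0,0,1],[0,0,0.031,0,0,0,1],[0,0,0.031,0,0,0,1],[0,0,0.031,0,0,0,1],[0,0,-0.12,0,0,0,1],[0,0,-0.27,0,0,0,1],[0,0,-0.42,0,0,0,1],[0,0,-0.42,0,0,0,1]]'
python3 -c "
from h import *
go((400,300,250,None))"
```

```text
t: 24.6
tcp_pos: [0.5937, 0.1543, 0.2029]
tool_rot: [[-0.056, 0.998, 0.01], [0.998, 0.056, 0.003], [0.002, 0.01, -1.0]]
force: [0.6, 0.3, -0.4]
finger_gap: 1.0
grip_force: 0.0
t 24.6 tcp [594. 154. 203.] closing 3.2 gap 1.0 F [ 0.6  0.3 -0.4] grip 0.0
(400, 300, 250, np.float64(3.2)) [0.521, -0.616, -0.162] [0.003, -0.001, 0.0] rows>= 4.9
```

```bash
python3 -m crank '[[0.52,-0.62,-0.16,0,0,0,1],[0.52,-0.62,-0.16,0,0,0,1],[0.52,-0.62,-0.16,0,0,0,1],[0.52,-0.62,-0.16,0,0,0,1],[0.52,-0.62,-0.16,0,0,0,1],[0.52,-0.62,-0.16,0,0,0,1],[0.52,-0.62,-0.16,0,0,0,1]]'
python3 - <<'E'
from h import *
p,d=eyes.snapshot('top');W=cloud(eyes.calibration('top'),d);cv2.imwrite('pics/top2.png',p[:,:,::-1])
for n,uv,lo,hi in [('cup rim',(344,223),.055,.095),('jar',(291,235),.055,.085),('bottle',(342,175),.068,.1),('slide+',(235,199),.035,.09),('cover',(235,199),.06,.09),('stapler',(461,228),.015,.07),('tape',(123,230),.015,.035)]: print(n,blob(W,d,uv,lo,hi))
q,_=eyes.snapshot('side');cv2.imwrite('pics/side2.png',q[:,:,::-1])
a=np.radians(3.1);R=np.array([[np.cos(a),-np.sin(a)],[np.sin(a),np.cos(a)]])
E
```

```text
t: 25.3
tcp_pos: [0.3959, 0.2985, 0.2444]
tool_rot: [[-0.058, 0.998, 0.001], [0.998, 0.058, -0.0], [-0.0, 0.001, -1.0]]
force: [0.7, -0.1, -0.9]
finger_gap: 0.999
grip_force: 0.0
cup rim {'px': [350.0, 224.0], 'c': (521, -154), 'mean': [521.0, -161.0, 76.0], 'size': (56, 44), 'ang': 3.2, 'n': 75}
jar {'px': [291.0, 235.0], 'c': (494, -2), 'mean': [493.0, -3.0, 70.0], 'size': (45, 46), 'ang': 0.2, 'n': 254}
bottle {'px': [344.0, 174.0], 'c': (654, -145), 'mean': [654.0, -145.0, 81.0], 'size': (23, 21), 'ang': 3.1, 'n': 71}
slide+ {'px': [235.0, 199.0], 'c': (589, 150), 'mean': [588.0, 148.0, 58.0], 'size': (52, 91), 'ang': 3.9, 'n': 607}
cover {'px': [233.0, 199.0], 'c': (588, 154), 'mean': [588.0, 152.0, 73.0], 'size': (44, 45), 'ang': 2.4, 'n': 279}
stapler {'px': [462.0, 226.0], 'c': (515, -476), 'mean': [517.0, -472.0, 41.0], 'size': (123, 33), 'ang': 33.7, 'n': 508}
tape {'px': [123.0, 229.0], 'c': (504, 469), 'mean': [505.0, 469.0, 23.0], 'size': (62, 65), 'ang': 2.6, 'n': 267}
```

View pics/side2.png

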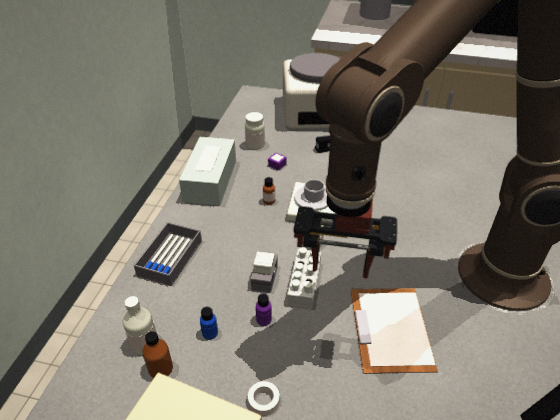

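The side view shows everything upright: cup on the pan (314,190), bottle (269,192), cover box on the slide box (264,265). The gripper touches nothing, and all measured offsets are within a few millimetres. Handing in.

```bash
python3 -c "
from plant import close_job
print(close_job())"
```

```text
the job is handed in; nothing more can be done
None
```

The job is handed in (no verdict returned): all five items stand upright and released, a few millimetres from target in the last top view, with the tape and stapler unmoved, after about 25 s of the 125 s.

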